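Close up a row of medicine cartons in a hand-cranked bundling press

TASK

Swing the handwheel's folded handle out, then crank the wheel clockwise until the pusher has closed up the loose cartons against the stop plate and grips the row firmly, its sprung plate squeezed about half way in and never onto its stops. Then fold the handle flat again, leaving the row gripped like that. Move the pusher only with the wheel, do not touch the cartons, and leave the other things on the table alone.

Things in the scene. Friction and masses are not known exactly. Their poses are not given: they have to be found in the camera images.
- press: Hand-cranked carton bundling press bolted to the table, grey base plate 150 x 500 x 12 mm. Origin: centre of its underside; x across, y lengthwise, z up. At its +y end a gearbox 120 x 120 mm, 87 mm tall, carries a level handwheel. Along the rest runs a bed between aluminium side rails (100 mm apart, tops 42 mm above the table), on which three cartons stand in a row between pusher and stop plate.
- bed (a point): Point on the bed, 12 mm above the table, 200 mm from the press's origin along its -y. About here (anywhere within 15 mm either way along the bed, unreported, so the row's end must be found by feel) is the front face of the fixed stop plate: upright steel, 94 mm wide, 70 mm tall, 12 mm thick.
- hub (a point): Point on the handwheel's vertical axis, fixed, 141 mm above the table, at the height of the folded handle's axis. The wheel is a solid disc 160 mm across over its rim, 12 mm thick; its top face is 30 mm below this point, with a low hub cap 6 mm high on it.
- wheel (a joint): Turn of the handwheel, rad, 0 to 13, growing CLOCKWISE seen from above; each rad drives the pusher 12 mm towards the stop plate. Starts at 0 to 2.6. Friction 0.26 N m: turning takes about 4 N at the grip unloaded, plus 0.012 N m per newton of pressing (half squeezed: about 8 N at the grip, while moving). It stays where it is left up to about 21 N of pressing; pressed harder and let go, it gives back until about 21 N is left.
- hinge (a point): Middle of the level cross pin, between two steel lugs, on which the handle folds; it rides on the wheel, 62 mm from the axis, 30 mm above the wheel's top face, level with point hub. The direction from hub to hinge tells where the handle is round the wheel; the pin is square to it.
- handle (a joint): Fold angle of the handle, rad. 0 = folded flat, lying level from the hinge across the hub, on its stop. 1.57 = swung out, standing straight up from the hinge. It can lean outwards to its other stop at 1.75. Friction (0.07 N m, 1.1 N at the grip) keeps it where it is left.
- grip_mid (a point): Point on the handle's axis 62 mm from the hinge pin, the place to hold it. The handle is 86 mm long; from 24 to 86 mm from the pin it is a round black sleeve, 22 mm across, that spins freely on the handle's axis. Folded, this point is over the hub and the sleeve clears the wheel's face by 19 mm; upright, it is 62 mm above the pin.
- pusher: Pusher on the bed, moved along the press's -y by the wheel. Origin: on the bed under the middle of its dark steel block, 85 x 30 mm, 59 mm tall. Before the block, on two springs, is an aluminium pressure plate 88 x 58 x 8 mm, its front unloaded 33 mm from the origin, with a 10 mm gap behind. Pressing squeezes the gap, 4 N per mm: half way is 20 N; at 40 N it is on its stops.
- carton_a: Closed medicine carton, loose on the bed, 40 mm thick along the row, 88 mm wide, 72 mm tall, 0.08 to 0.17 kg, white paper with a blue band on top. Origin: centre of its underside; y along the row. The three stand in any order with gaps between them.
- carton_b: Closed medicine carton, loose on the bed, 34 mm thick along the row, 88 mm wide, 72 mm tall, 0.08 to 0.17 kg, white with a green band on top. Origin: centre of its underside; y along the row. The three stand in any order with gaps between them.
- carton_c: Closed medicine carton, loose on the bed, 46 mm thick along the row, 88 mm wide, 72 mm tall, 0.08 to 0.17 kg, brown cardboard with a pale band on top. Origin: centre of its underside; y along the row. The three stand in any order with gaps between them.
- pill_bottle: Bystander, loose on the table by the press: white plastic pill bottle, 52 mm across, 95 mm tall. Origin: centre of its underside. Leave it alone.
- amber_jar: Bystander, loose on the table by the press: amber jar, 60 mm across, 80 mm tall. Origin: centre of its underside. Leave it alone.
- tape_roll: Bystander, loose on the table by the press: roll of packing tape lying flat, 84 mm across, 24 mm high. Origin: centre of its underside. Leave it alone.
- stapler: Bystander, loose on the table by the press: desk stapler, 36 x 120 x 30 mm. Origin: centre of its underside. Leave it alone.
- mug: Bystander, loose on the table by the press: black mug, 76 mm across, 90 mm tall. Origin: centre of its underside. Leave it alone.
- calculator: Bystander, loose on the table by the press: desk calculator, 75 x 130 x 18 mm, flat. Origin: centre of its underside. Leave it alone.
- spare_pack: Bystander, loose on the table by the press: small flat paper pack, 50 x 120 x 30 mm. Origin: centre of its underside. Leave it alone.

How it is judged (in metres and radians):
On the way, in this order (a step that is already met when the one before it is completed fails the run):
1. the handle is swung out (value of joint handle above 1.2 rad), for 0.2 s.
2. with the handle still out, the pusher grips the row with 10 to 30 N (value of joint handle above 1 rad and contact force between pusher and anything else between 10 and 30 N), for 0.4 s.
At the end, for the whole second after the job is handed in: the handle is folded flat (within 0.15 rad of its stop), the pusher grips the closed-up row with 10 to 30 N (sprung plate a quarter to three quarters squeezed), and the wheel is at rest (value of joint handle below 0.15 rad and contact force between pusher and anything else between 10 and 30 N and velocity of joint wheel between -0.05 and 0.05 rad/s); the robot touches nothing.
It fails at once if the row is crushed: pressing force over 38 N, the sprung plate on its stops (contact force between pusher and anything else above 38 N).
It fails at once if the robot touches the pusher or a carton (contact force between any of the arm, the fingers and pusher above 1 N or contact force between any of the arm, the fingers and carton_a above 1 N or contact force between any of the arm, the fingers and carton_b above 1 N or contact force between any of the arm, the fingers and carton_c above 1 N).
It fails at once if a bystander is moved by more than 20 mm (distance of any of pill_bottle, amber_jar, tape_roll, stapler, mug, calculator, spare_pack from where it was at the start of the episode above 0.02 m).
It also fails if it takes over 72 s, if anything falls off the work surface, if the arm or the gripper's body presses on something with over 40 N, if the wrist force passes 120 N, or if a joint passes its speed limit or range.

ROBOT

A 6-joint arm with a two-finger parallel gripper is mounted at the origin on the work surface. World frame = base frame: x ahead of the robot, y to its left, z up, the work surface at z = 0. Lengths are in m, angles in degrees, forces in N, time in s.
With the tool pointing down it reaches from about 0.325 to 0.775 m from the base axis. Payload 5.5 kg.
Tool frame: the origin (TCP) lies at the very end of the fingers, on their centre line; the grasp point (between the pads) lies 19 mm behind it; x points along the fingers, y is the direction in which the jaws open and shut, and the axes are right-handed (so a half turn about x gives the same grasp; the last joint's range is limited). The gripper opens to 85 mm and grips with 20 to 120 N. Pads are 22 mm wide; open, the fingers measure 114 mm over their backs; the gripper's body (76 mm by 85 mm) begins 54 mm behind the grasp point. The pads swing forward as they close: fully open they stand 13 mm farther back than shut.
Start: joints at [62.756, 5.22, 70.514, -0, 104.267, -3.249], TCP at [0.244, 0.548, 0.231] pointing down, gripper open.
Joint ranges: [-164.24, 164.24], [-49.07, 125.15], [9.68, 141.18], [-86.29, 266.29], [3.28, 154.24], [-151.56, 151.56]. Speed limits (degrees/s): [147.25, 147.25, 172.46, 180, 180, 180].

INTERFACE

Orientations are given as [roll, pitch, yaw] about the fixed x, y, z axes, in that order (R = Rz(yaw) Ry(pitch) Rx(roll)).
In Python, from workcell import manip gives the robot as it stands.
- The arm moves only by the tool step_arm, never from a script. Its argument "plan" is a list of rows, each an object with "translation": the shift along the world's x, y, z in mm, a list of three; "twist": the turn about the world's z in degrees; "grip": the gripper command: -1 is fully open, 1 is shut, values between are in proportion. In form: [{"translation": [x, y, z], "twist": twist, "grip": grip}, ...]. A call has 1 to 20 rows; each row is the pose to reach, as a shift and turn from the pose commanded when the call began; what a row does not reach only later rows make up. A row lasts 1/10 s, in which the tool goes at most 50 mm and 8.59 degrees, less where a joint would pass 70% of its speed; a pose out of reach is approached as far as the arm can. A call with a gripper value outside its range is refused whole. The fingers move at their own pace and stop on an object; "grip_force" is the grip in N (left out, the last holds). Time passes only in rows, so rows that repeat a pose let the fingers close. It gives the time, the measured TCP pose, the force and the opening at its end, in the units of the state.
- manip.sense(): the state, without advancing time (a new reading comes with each control period).
- manip.capture(name): name is "scene" or "side" or "wrist"; returns a dict with "img" (384x512x3 uint8, blue, green, red), "fov_y" (degrees; the focal length in pixels is half the picture's height over the tangent of half this angle, whatever the lens; pixels are square), "cx", "cy" (the principal point, pixels), "rvec" (rotation vector, rad) and "tvec" (3), from world to camera coordinates, as OpenCV has them. Camera axes: x right, y down, z forward; pixel columns grow to the right and rows downward; lengths in m; the calibration is good to about 2 mm. A picture is of the moment at which its call begins. There is no depth.
- manip.finish_job(): hands the job in, once; it reports no verdict.
The state is a dict: "clock": time; "joints": joint angles; "joint_velocities": joint speeds; "effort": joint torques, N m; "ee_pos": TCP position; "eef_rot": TCP orientation; "contact_force": force on the tool from outside, world axes, zero at the start; "ft_torque": the same for the moment, N m; "width": finger opening in m.
Only numpy, scipy, OpenCV 4.12 (cv2) and the standard library are available. Lean on these libraries where they do the work, as an engineer would, in place of code of your own. Each camera call takes 0.05 s, during which the arm holds its last target. There are 200 camera calls.

## Working session

There is one attempt and no reset: what is moved stays moved. The work goes in short steps, Python scripts to look and compute and a tool call to move; the robot and the scene stay as the last step left them, time stands still between calls to the robot, and variables do not carry over. Pictures are saved under pics/ and viewed, about 8 in all and at most 12, crops included, and the job is handed in when it is done.

Besides the shell and the picture viewer there is one more tool, called in YAML: its name, and indented under it one key for each argument. step_arm: Moves the arm, as the interface text tells. Its arguments: {"type":"object","properties":{"plan":{"type":"array"},"grip_force":{"type":"number"}},"required":["plan"]}

```bash
mkdir -p pics
cat > h.py <<'E'
import numpy as np, cv2
from workcell import manip
def cap(n,f=None):
    c=manip.capture(n)
    if f: cv2.imwrite('pics/'+f,c['img'])
    h=c['img'].shape[0]; fl=h/2/np.tan(np.radians(c['fov_y'])/2)
    c['K']=np.array([[fl,0,c['cx']],[0,fl,c['cy']],[0,0,1.]]); c['R']=cv2.Rodrigues(np.array(c['rvec'],float))[0]; c['t']=np.array(c['tvec'],float).ravel()
    return c
def ray(c,u,v):
    d=c['R'].T@np.linalg.inv(c['K'])@[u,v,1]; return -c['R'].T@c['t'],d
def onz(c,u,v,z):
    o,d=ray(c,u,v); return o+d*(z-o[2])/d[2]
def proj(c,p):
    q=c['K']@(c['R']@np.array(p,float)+c['t']); return q[:2]/q[2]
E
python3 - <<'E'
from h import *
print(manip.sense())
a=cap('scene'); b=cap('side')
cv2.imwrite('pics/p1.png',a['img']);cv2.imwrite('pics/p2.png',b['img'])
for c in (a,b): print(-c['R'].T@c['t'],c['K'][0,0])
E
```

```text
{'clock': 0.0, 'joints': array([ 6.27571249e+01,  5.26284841e+00,  7.05824397e+01, -3.59586799e-05,
        1.04264563e+02, -3.24769194e+00]), 'joint_velocities': array([ 0.09474918,  0.02824812,  0.11301449, -0.05763927, -0.01003062,
        0.02685874]), 'effort': array([ 1.91829363e-04, -4.58738244e+01, -4.18019485e+01,  6.13085876e-05,
        1.17446625e-02, -4.86197246e-05]), 'ee_pos': array([0.24386337, 0.5479084 , 0.23014804]), 'eef_rot': array([ -93.2295062 ,   89.89014853, -117.22469822]), 'contact_force': array([ 0.90953541,  0.10540006, -0.44118134]), 'ft_torque': array([ 0.02653132, -0.00687391,  0.0009168 ]), 'width': 0.08558116411916092}
[ 1.0099405  -0.19322486  0.94571881] 414.0697528916125
[ 0.01329262 -0.67318146  0.78306962] 442.0213055674434
```

View pics/p1.png

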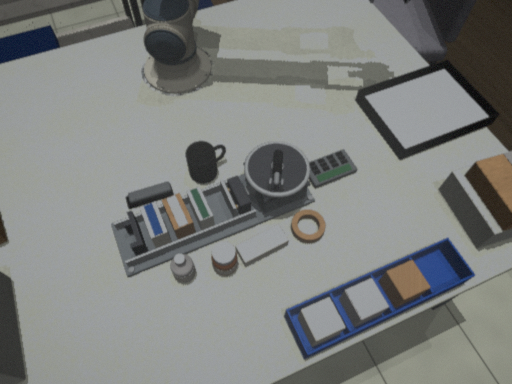

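View pics/p2.png

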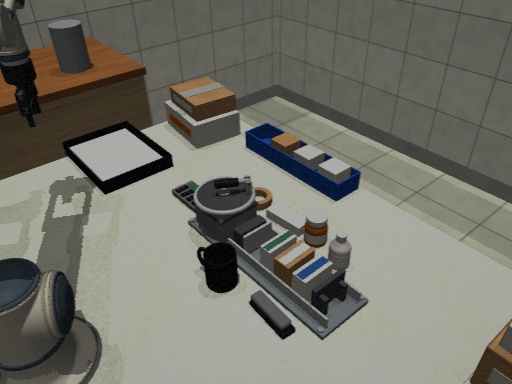

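The scene shows the wheel at about (277,168), the row to its left, and the mug near (202,160). In the side view the wheel is at about (225,195) and the handle at about (235,185). I'll enlarge both.

Run:
```python
import cv2,numpy as np
a=cv2.imread('pics/p1.png')[130:230,230:330];b=cv2.imread('pics/p2.png')[160:260,180:280]
f=lambda i:cv2.resize(i,(400,400),interpolation=cv2.INTER_CUBIC)
cv2.imwrite('pics/p3.png',cv2.convertScaleAbs(np.hstack([f(a),f(b)]),alpha=1.5))
```

```text
(no output)
```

View pics/p3.png

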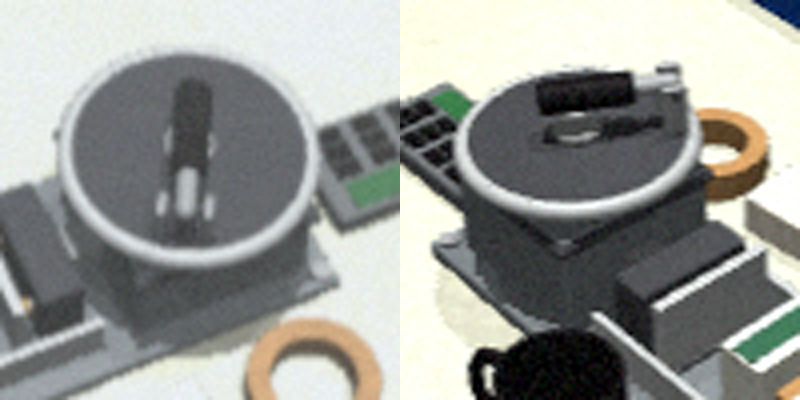

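Run:
```python
from h import *
from scipy.optimize import least_squares
a=cap('scene');b=cap('side')
def tri(pa,pb):
    o1,d1=ray(a,*pa);o2,d2=ray(b,*pb)
    s=np.linalg.lstsq(np.c_[d1,-d2],o2-o1,rcond=None)[0];p,q=o1+s[0]*d1,o2+s[1]*d2
    return (p+q)/2,np.linalg.norm(p-q)
print('hinge',tri((276.7,180),(248.7,179.2)));print('end',tri((278.2,149.5),(214.5,183.7)))
S=lambda x,y:(230+x/4,130+y/4); T=lambda x,y:(180+x/4,160+y/4)
for c,F,pts in((a,S,[(58,150),(320,150),(190,44),(190,268),(100,75),(285,75),(95,232),(285,232)]),(b,T,[(60,140),(300,140),(180,215),(185,70),(95,190),(265,190),(90,90)])):
    P=np.array([onz(c,*F(*p),.105)[:2] for p in pts])
    r=least_squares(lambda q:np.hypot(*(P-q[:2]).T)-q[2],[*P.mean(0),.08]);print(r.x,np.round(r.fun*1e3,1))
print('base corners',[onz(a,*p,.012).round(3) for p in((113,228),(125,265),(313,207))])
```

```text
hinge (array([0.58457297, 0.06049325, 0.14733626]), np.float64(0.004341975281985428))
end (array([0.50805259, 0.10138849, 0.14662643]), np.float64(0.0021316966376829934))
[0.52947433 0.0929723  0.08046238] [-0.2 -1.6  0.3  1.3 -2.1  2.9  1.2 -1.8]
[0.53384202 0.09406599 0.07887995] [-0.9 -1.2  2.6 -2.7 -4.1  1.5  4.8]
base corners [array([ 0.477, -0.327,  0.012]), array([ 0.582, -0.324,  0.012]), array([0.621, 0.156, 0.012])]
```

Run:
```python
from h import *
from scipy.spatial.transform import Rotation as Ro
s=manip.sense();R=Ro.from_euler('xyz',s['eef_rot'],degrees=True).as_matrix()
print(R.round(3)); print('jaw angle',np.degrees(np.arctan2(R[1,1],R[0,1])),'want 61.8 or -118.2')
print('shift mm',(np.array([.531,.0935,.25])-s['ee_pos'])*1e3)
c=cap('wrist');p=-c['R'].T@c['t'];print('cam pos',p-s['ee_pos'],c['K'][0,0]); print(proj(c,s['ee_pos']))
```

```text
[[-0.001  0.407  0.914]
 [-0.001  0.914 -0.407]
 [-1.    -0.001 -0.   ]]
jaw angle 66.00320232439198 want 61.8 or -118.2
shift mm [ 287.0783182  -454.50777986   19.4240162 ]
cam pos [-0.07125174  0.03155921  0.14252792] 324.6064321134193
[253.85309411 259.61070896]
```

step_arm:
  plan:
    - {"translation": [50, -80, 20], "twist": 0, "grip": -1}
    - {"translation": [90, -140, 20], "twist": 0, "grip": -1}
    - {"translation": [120, -190, 20], "twist": -4, "grip": -1}
    - {"translation": [150, -240, 20], "twist": -4, "grip": -1}
    - {"translation": [180, -290, 20], "twist": -4, "grip": -1}
    - {"translation": [210, -340, 20], "twist": -4, "grip": -1}
    - {"translation": [240, -380, 20], "twist": -4, "grip": -1}
    - {"translation": [265, -420, 20], "twist": -4, "grip": -1}
    - {"translation": [280, -445, 20], "twist": -4, "grip": -1}
    - {"translation": [287, -454, 20], "twist": -4, "grip": -1}
    - {"translation": [287, -454, 20], "twist": -4, "grip": -1}
    - {"translation": [287, -454, 20], "twist": -4, "grip": -1}
    - {"translation": [287, -454, 20], "twist": -4, "grip": -1}
  grip_force: 20

```text
clock: 1.55
ee_pos: [0.5311, 0.0936, 0.2508]
eef_rot: [-170.8, 89.9, 161.1]
contact_force: [-0.1, 0.4, -0.3]
width: 0.0856
```

Run:
```python
from h import *
s=manip.sense();print(s['ee_pos'],s['contact_force'],s['joints'])
c=cap('wrist');i=c['img'].copy()
for p,col in(((.531,.0935,.141),(0,0,255)),((.585,.0625,.141),(0,255,0)),((.508,.105,.141),(255,0,0))):
    q=proj(c,p);print(q);cv2.drawMarker(i,tuple(map(int,q)),col,0,12)
cv2.imwrite('pics/p4.png',i);cv2.imwrite('pics/p4raw.png',c['img'])
```

```text
[0.53108103 0.09362678 0.25084121] [-0.14584011  0.43408992 -0.33058159] [ 6.36544668e+00 -3.82170276e+00  7.76414885e+01  2.95712436e-02
  1.06240446e+02 -5.55245109e+01]
[253.47452226 193.73243687]
[251.28265282 261.96825716]
[252.60220417 162.6316849 ]
```

View pics/p4.png

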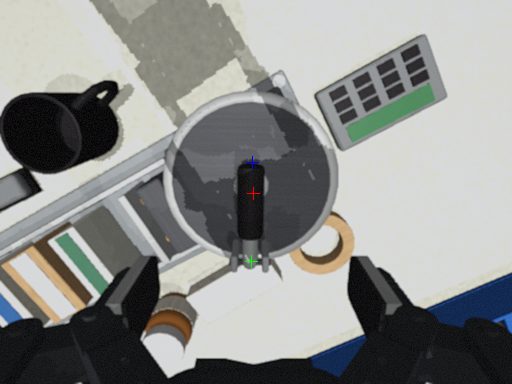

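Wrist view confirms it: hinge at about (250,258), sleeve end at (251,163), hub under the sleeve, and jaws square to the handle. Next I descend and grasp.

step_arm:
  plan:
    - {"translation": [0, 0, -30], "twist": 0, "grip": -1}
    - {"translation": [0, 0, -60], "twist": 0, "grip": -1}
    - {"translation": [0, 0, -90], "twist": 0, "grip": -1}
    - {"translation": [0, 0, -110], "twist": 0, "grip": -0.4}
    - {"translation": [0, 0, -120], "twist": 0, "grip": 0}
    - {"translation": [0, 0, -126], "twist": 0, "grip": 0.2}
    - {"translation": [0, 0, -126], "twist": 0, "grip": 1}
    - {"translation": [0, 0, -126], "twist": 0, "grip": 1}
    - {"translation": [0, 0, -126], "twist": 0, "grip": 1}
    - {"translation": [0, 0, -126], "twist": 0, "grip": 1}
    - {"translation": [0, 0, -126], "twist": 0, "grip": 1}
    - {"translation": [0, 0, -126], "twist": 0, "grip": 1}
    - {"translation": [0, 0, -126], "twist": 0, "grip": 1}
  grip_force: 20

```text
clock: 2.9
ee_pos: [0.5295, 0.0928, 0.1259]
eef_rot: [-114.9, 89.7, -143.0]
contact_force: [-8.5, -6.4, -0.5]
width: 0.0213
```

step_arm:
  plan:
    - {"translation": [-1.6, -0.8, 0], "twist": 0, "grip": 1}
    - {"translation": [-1.2, -1, 8], "twist": 0, "grip": 1}
    - {"translation": [0.3, -1.8, 16], "twist": 0, "grip": 1}
    - {"translation": [2.6, -3, 24], "twist": 0, "grip": 1}
    - {"translation": [5.7, -4.7, 31], "twist": 0, "grip": 1}
    - {"translation": [9.7, -6.8, 37.7], "twist": 0, "grip": 1}
    - {"translation": [14.4, -9.3, 43.8], "twist": 0, "grip": 1}
    - {"translation": [19.8, -12.2, 49.2], "twist": 0, "grip": 1}
    - {"translation": [25.8, -15.3, 53.7], "twist": 0, "grip": 1}
    - {"translation": [32, -18.7, 57.3], "twist": 0, "grip": 1}
    - {"translation": [39, -22.4, 59.9], "twist": 0, "grip": 1}
    - {"translation": [46, -26, 61.5], "twist": 0, "grip": 1}
    - {"translation": [53, -30, 62], "twist": 0, "grip": 1}
    - {"translation": [53, -30, 62], "twist": 0, "grip": 1}
    - {"translation": [53, -30, 62], "twist": 0, "grip": 1}
    - {"translation": [53, -30, 62], "twist": 0, "grip": 1}

```text
clock: 4.5
ee_pos: [0.5842, 0.0639, 0.1894]
eef_rot: [11.3, 89.9, -16.7]
contact_force: [-2.8, -4.2, 2.6]
width: 0.0207
```

Run:
```python
from h import *
print(manip.sense())
a=cap('scene')['img'][90:240,90:340];b=cap('side')['img'][130:280,150:350]
cv2.imwrite('pics/p5.png',np.hstack([cv2.resize(a,(500,300)),cv2.resize(b,None,fx=1.5,fy=2)]))
w=cap('wrist');cv2.imwrite('pics/p5w.png',w['img'])
```

```text
{'clock': 4.5, 'joints': array([ 2.94469793e+00,  2.95167934e+00,  7.71244306e+01, -4.19103575e-02,
        9.98080488e+01, -5.90445431e+01]), 'joint_velocities': array([ 0.02135901, -0.19275432,  0.16993266, -0.0458689 , -0.02285015,
        0.06882992]), 'effort': array([  2.05047593, -42.68669486, -41.83003306,   1.19659647,
        -1.24359615,   0.04509282]), 'ee_pos': array([0.58420984, 0.0638508 , 0.18940812]), 'eef_rot': array([ 11.3409118 ,  89.87701982, -16.67702825]), 'contact_force': array([-2.82678579, -4.180941  ,  2.56296124]), 'ft_torque': array([-0.63580449,  0.62930422,  0.00869287]), 'width': 0.020735909371113206}
```

View pics/p5.png

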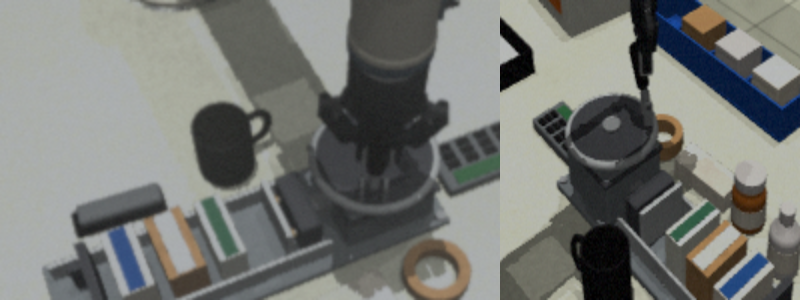

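Run:
```python
from h import *
a=cap('scene')
P=lambda x,y,z:onz(a,90+x/2,90+y/2,z)
f=P(278,212,.07);s=P(98,262,.082);h=np.array([.531,.0935])
g1=P(110,230,.084);g2=P(220,198,.084)
print(f,s,np.linalg.norm(f[:2]-s[:2]),np.hypot(*(s[:2]-h)),np.hypot(*(f[:2]-h)))
```

```text
[ 0.53716529 -0.03874753  0.07      ] [ 0.52285455 -0.25713416  0.082     ] 0.2188550091202613 0.35072875476632487 0.13239116341526255
```

```bash
cat > tab.py <<'E'
import sys,numpy as np
p0,step,n,R=map(float,sys.argv[1:5])
for k in range(1,int(n)+1):
    f=np.radians(p0-step*k);g=np.radians(p0);print([round(R*1.0*(np.cos(f)-np.cos(g)),1),round(R*(np.sin(f)-np.sin(g)),1),0],end=' ')
E
python3 tab.py -28.2 10 18 61
```

```text
[np.float64(-5.8), np.float64(-8.9), 0] [np.float64(-13.1), np.float64(-16.6), 0] [np.float64(-21.6), np.float64(-23.0), 0] [np.float64(-31.1), np.float64(-27.8), 0] [np.float64(-41.3), np.float64(-30.9), 0] [np.float64(-51.8), np.float64(-32.1), 0] [np.float64(-62.5), np.float64(-31.6), 0] [np.float64(-72.8), np.float64(-29.1), 0] [np.float64(-82.6), np.float64(-24.9), 0] [np.float64(-91.5), np.float64(-19.1), 0] [np.float64(-99.2), np.float64(-11.8), 0] [np.float64(-105.6), np.float64(-3.3), 0] [np.float64(-110.4), np.float64(6.2), 0] [np.float64(-113.5), np.float64(16.4), 0] [np.float64(-114.7), np.float64(26.9), 0] [np.float64(-114.1), np.float64(37.5), 0] [np.float64(-111.7), np.float64(47.9), 0] [np.float64(-107.5), np.float64(57.7), 0]
```

step_arm:
  plan:
    - {"translation": [-5.8, -8.9, 0], "twist": 0, "grip": 1}
    - {"translation": [-13.1, -16.6, 0], "twist": 0, "grip": 1}
    - {"translation": [-21.6, -23, 0], "twist": 0, "grip": 1}
    - {"translation": [-31.1, -27.8, 0], "twist": 0, "grip": 1}
    - {"translation": [-41.3, -30.9, 0], "twist": 0, "grip": 1}
    - {"translation": [-51.8, -32.1, 0], "twist": 0, "grip": 1}
    - {"translation": [-62.5, -31.6, 0], "twist": 0, "grip": 1}
    - {"translation": [-72.8, -29.1, 0], "twist": 0, "grip": 1}

```text
clock: 5.5
ee_pos: [0.5121, 0.0335, 0.1897]
eef_rot: [5.0, 89.6, -23.1]
contact_force: [2.1, -5.7, 2.8]
width: 0.0195
```

```bash
python3 - <<'E'
from h import *
s=manip.sense();print(s['ee_pos'],s['contact_force'],s['width'],s['joints'][5],(s['ee_pos'][:2]-[.5305,.0925]))
E
python3 tab.py -108.2 10 10 61
```

```text
[0.51214377 0.03352416 0.18969509] [ 2.13030189 -5.70954448  2.79955251] 0.019486155968035362 -61.8989691777849 [-0.01835623 -0.05897584]
[np.float64(-9.8), np.float64(4.2), 0] [np.float64(-18.7), np.float64(10.0), 0] [np.float64(-26.4), np.float64(17.3), 0] [np.float64(-32.8), np.float64(25.8), 0] [np.float64(-37.6), np.float64(35.3), 0] [np.float64(-40.7), np.float64(45.5), 0] [np.float64(-41.9), np.float64(56.0), 0] [np.float64(-41.3), np.float64(66.6), 0] [np.float64(-38.9), np.float64(77.0), 0] [np.float64(-34.7), np.float64(86.8), 0]
```

step_arm:
  plan:
    - {"translation": [-10.3, 3.2, 0], "twist": 0, "grip": 1}
    - {"translation": [-19.2, 9, 0], "twist": 0, "grip": 1}
    - {"translation": [-26.9, 16.3, 0], "twist": 0, "grip": 1}
    - {"translation": [-33.3, 24.8, 0], "twist": 0, "grip": 1}
    - {"translation": [-38.1, 34.3, 0], "twist": 0, "grip": 1}
    - {"translation": [-41.2, 44.5, 0], "twist": 0, "grip": 1}
    - {"translation": [-42.4, 55, 0], "twist": 0, "grip": 1}
    - {"translation": [-41.8, 65.6, 0], "twist": 0, "grip": 1}
    - {"translation": [-39.4, 76, 0], "twist": 0, "grip": 1}
    - {"translation": [-35.2, 85.8, 0], "twist": 0, "grip": 1}

```text
clock: 6.5
ee_pos: [0.4801, 0.1193, 0.1911]
eef_rot: [15.1, 89.2, -13.1]
contact_force: [14.5, -11.5, 6.0]
width: 0.0152
```

```bash
python3 - <<'E'
from h import *
s=manip.sense();v=s['ee_pos'][:2]-[.530,.0915];print(s['ee_pos'],s['contact_force'],s['ft_torque'],v,np.degrees(np.arctan2(v[1],v[0])),np.hypot(*v))
b=cap('side')['img'][130:280,150:350]
w=cap('wrist')['img']
cv2.imwrite('pics/p6.png',np.hstack([cv2.resize(b,(500,375)),cv2.resize(w,(300,375))]))
E
python3 tab.py -208.2 10 18 61
```

```text
[0.48012191 0.11928486 0.19114174] [ 14.52766023 -11.48454678   6.03428073] [-2.19004108 -2.28367332  0.05983882] [-0.04987809  0.02778486] 150.87977241565036 0.05709485452139654
[np.float64(5.8), np.float64(8.9), 0] [np.float64(13.1), np.float64(16.6), 0] [np.float64(21.6), np.float64(23.0), 0] [np.float64(31.1), np.float64(27.8), 0] [np.float64(41.3), np.float64(30.9), 0] [np.float64(51.8), np.float64(32.1), 0] [np.float64(62.5), np.float64(31.6), 0] [np.float64(72.8), np.float64(29.1), 0] [np.float64(82.6), np.float64(24.9), 0] [np.float64(91.5), np.float64(19.1), 0] [np.float64(99.2), np.float64(11.8), 0] [np.float64(105.6), np.float64(3.3), 0] [np.float64(110.4), np.float64(-6.2), 0] [np.float64(113.5), np.float64(-16.4), 0] [np.float64(114.7), np.float64(-26.9), 0] [np.float64(114.1), np.float64(-37.5), 0] [np.float64(111.7), np.float64(-47.9), 0] [np.float64(107.5), np.float64(-57.7), 0]
```

View pics/p6.png

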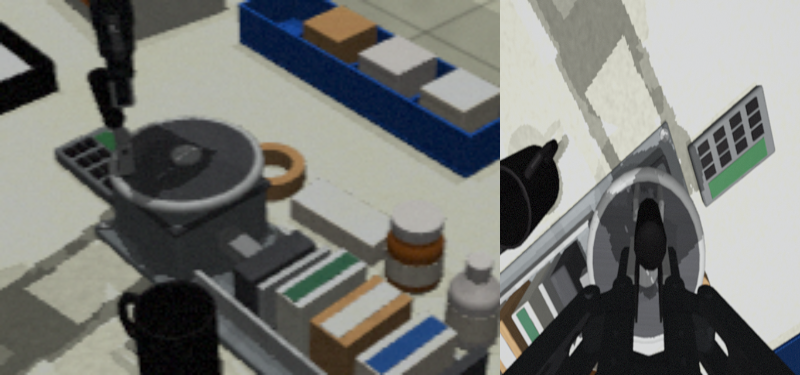

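The wrist view shows the sleeve slid to the front edge of the pads (width 15 mm). I'll open the fingers and measure where it stands, then re-centre.

step_arm:
  plan:
    - {"translation": [0, 0, 0], "twist": 0, "grip": -0.2}
    - {"translation": [0, 0, 0], "twist": 0, "grip": -0.2}
    - {"translation": [0, 0, 20], "twist": 0, "grip": -1}
    - {"translation": [0, 0, 50], "twist": 0, "grip": -1}
    - {"translation": [0, 0, 70], "twist": 0, "grip": -1}
    - {"translation": [0, 0, 70], "twist": 0, "grip": -1}
    - {"translation": [0, 0, 70], "twist": 0, "grip": -1}

```text
clock: 7.3
ee_pos: [0.4758, 0.1212, 0.257]
eef_rot: [120.5, 90.0, 92.5]
contact_force: [0.2, 0.1, -0.7]
width: 0.0857
```

Run:
```python
from h import *
s=manip.sense();print(s['ee_pos'],s['contact_force'])
w=cap('wrist');b=cap('side');np.savez('w.npz',**{k:w[k] for k in('K','R','t')});cv2.imwrite('pics/w.png',w['img']);cv2.imwrite('pics/s7.png',b['img'])
np.savez('b.npz',**{k:b[k] for k in('K','R','t')})
i=w['img'].copy()
q=proj(w,(.530,.0915,.111));print(q);cv2.drawMarker(i,tuple(map(int,q)),(0,0,255),0,10)
cv2.imwrite('pics/p7.png',np.hstack([i,cv2.resize(b['img'][140:240,180:260],(288,384))]))
```

```text
[0.47578111 0.12121148 0.25704167] [ 0.23763483  0.08127672 -0.71585648]
[252.64173322 243.11821525]
```

View pics/p7.png

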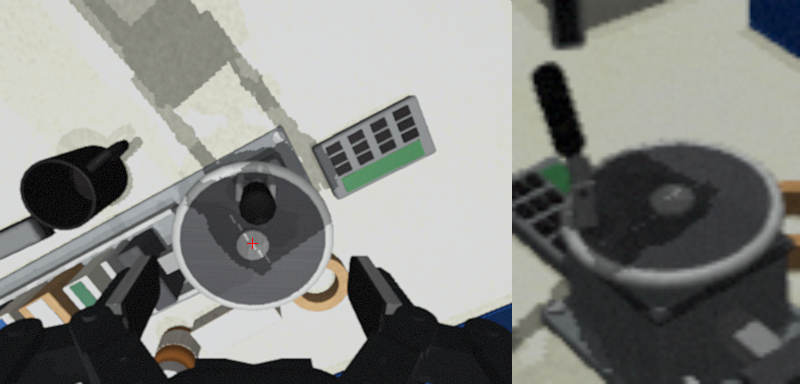

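Run:
```python
from h import *
w=dict(np.load('w.npz'));b=dict(np.load('b.npz'));H=np.array([.53,.0915])
def tri(pa,pb):
    o1,d1=ray(w,*pa);o2,d2=ray(b,*pb)
    s=np.linalg.lstsq(np.c_[d1,-d2],o2-o1,rcond=None)[0];p,q=o1+s[0]*d1,o2+s[1]*d2
    return (p+q)/2,np.linalg.norm(p-q)
print('hub cap',onz(w,252.5,244,.117))
top,e=tri((257,207),(180+36/3.6,140+75/3.84));print('top',top,e)
print('top z.22',onz(w,257,207,.223))
for z in(.141,):
  p=onz(w,255.5,184,z);v=p[:2]-H;print('hinge',p,np.hypot(*v),np.degrees(np.arctan2(v[1],v[0])))
v=onz(w,257,207,.223)[:2]-H;print(np.hypot(*v),np.degrees(np.arctan2(v[1],v[0])))
```

```text
hub cap [0.52819552 0.09231328 0.117     ]
top [0.46375941 0.12979671 0.22214037] 0.0006782418721797634
top z.22 [0.46314337 0.13004063 0.223     ]
hinge [0.47089454 0.12564198 0.141     ] 0.06825782080173134 149.9873331446448
0.07716987118455149 150.0379805533209
```

step_arm:
  plan:
    - {"translation": [-9.3, 7, 0], "twist": -1, "grip": -1}
    - {"translation": [-9.3, 7, -30], "twist": -1, "grip": -1}
    - {"translation": [-9.3, 7, -60], "twist": -1, "grip": -1}
    - {"translation": [-9.3, 7, -71], "twist": -1, "grip": -0.2}
    - {"translation": [-9.3, 7, -71], "twist": -1, "grip": 0.2}
    - {"translation": [-9.3, 7, -71], "twist": -1, "grip": 1}
    - {"translation": [-9.3, 7, -71], "twist": -1, "grip": 1}
    - {"translation": [-9.3, 7, -71], "twist": -1, "grip": 1}
    - {"translation": [-9.3, 7, -71], "twist": -1, "grip": 1}
    - {"translation": [-9.3, 7, -71], "twist": -1, "grip": 1}
    - {"translation": [-9.3, 7, -71], "twist": -1, "grip": 1}
  grip_force: 50

```text
clock: 8.5
ee_pos: [0.4673, 0.128, 0.1881]
eef_rot: [39.3, 89.8, 10.3]
contact_force: [-0.4, 0.4, 6.9]
width: 0.0208
```

step_arm:
  plan:
    - {"translation": [3, -1.8, 1], "twist": 0, "grip": 1}
    - {"translation": [6, -3.5, 1.5], "twist": 0, "grip": 1}
    - {"translation": [9, -5.2, 2], "twist": 0, "grip": 1}
    - {"translation": [9, -5.2, 2], "twist": 0, "grip": 1}
    - {"translation": [9, -5.2, 2], "twist": 0, "grip": 1}

```text
clock: 9.0
ee_pos: [0.4747, 0.1237, 0.1886]
eef_rot: [167.9, 89.8, 139.0]
contact_force: [-4.7, 3.4, 3.1]
width: 0.0208
```

```bash
cat > st.py <<'E'
from h import *
s=manip.sense();H=np.array([.529,.092]);v=s['ee_pos'][:2]-H;r=np.hypot(*v);n=v/r;t=np.array([n[1],-n[0]]);f=s['contact_force']
print(s['clock'],s['ee_pos'].round(4),'r',r.round(4),'phi',np.degrees(np.arctan2(v[1],v[0])).round(1),'f',f.round(1),'Frad',(f[:2]@n).round(1),'Fres',(-f[:2]@t).round(1),'w',s['width'].round(4))
E
python3 st.py; python3 tab.py 150 10 9 62
```

```text
[np.float64(6.2), np.float64(8.9), 0] [np.float64(13.8), np.float64(16.5), 0] [np.float64(22.7), np.float64(22.7), 0] [np.float64(32.5), np.float64(27.3), 0] [np.float64(42.9), np.float64(30.1), 0] [np.float64(53.7), np.float64(31.0), 0] [np.float64(64.5), np.float64(30.1), 0] [np.float64(74.9), np.float64(27.3), 0] [np.float64(84.7), np.float64(22.7), 0] Traceback (most recent call last):
  File "st.py", line 3, in <module>
    print(s['clock'],s['ee_pos'].round(4),'r',r.round(4),'phi',np.degrees(np.arctan2(v[1],v[0])).round(1),'f',f.round(1),'Frad',(f[:2]@n).round(1),'Fres',(-f[:2]@t).round(1),'w',s['width'].round(4))
                                                                                                                                                                                  ^^^^^^^^^^^^^^^^
AttributeError: 'float' object has no attribute 'round'
```

step_arm:
  plan:
    - {"translation": [6.2, 8.9, 0], "twist": 0, "grip": 1}
    - {"translation": [13.8, 16.5, 0], "twist": 0, "grip": 1}
    - {"translation": [22.7, 22.7, 0], "twist": 0, "grip": 1}
    - {"translation": [32.5, 27.3, 0], "twist": 0, "grip": 1}
    - {"translation": [42.9, 30.1, 0], "twist": 0, "grip": 1}
    - {"translation": [53.7, 31, 0], "twist": 0, "grip": 1}
    - {"translation": [64.5, 30.1, 0], "twist": 0, "grip": 1}
    - {"translation": [74.9, 27.3, 0], "twist": 0, "grip": 1}
    - {"translation": [84.7, 22.7, 0], "twist": 0, "grip": 1}

```text
clock: 9.9
ee_pos: [0.561, 0.1456, 0.1884]
eef_rot: [142.7, 89.9, 113.7]
contact_force: [-4.8, 1.3, 4.5]
width: 0.0211
```

```bash
sed -i "s/s\['width'\].round(4)/s['width']/" st.py; python3 st.py; python3 tab.py 60 10 9 62
```

```text
9.9 [0.561  0.1456 0.1884] r 0.0624 phi 59.2 f [-4.8  1.3  4.5] Frad -1.3 Fres 4.8 w 0.021143312853191713
[np.float64(8.9), np.float64(-6.2), 0] [np.float64(16.5), np.float64(-13.8), 0] [np.float64(22.7), np.float64(-22.7), 0] [np.float64(27.3), np.float64(-32.5), 0] [np.float64(30.1), np.float64(-42.9), 0] [np.float64(31.0), np.float64(-53.7), 0] [np.float64(30.1), np.float64(-64.5), 0] [np.float64(27.3), np.float64(-74.9), 0] [np.float64(22.7), np.float64(-84.7), 0]
```

step_arm:
  plan:
    - {"translation": [8.9, -6.2, 0], "twist": 0, "grip": 1}
    - {"translation": [16.5, -13.8, 0], "twist": 0, "grip": 1}
    - {"translation": [22.7, -22.7, 0], "twist": 0, "grip": 1}
    - {"translation": [27.3, -32.5, 0], "twist": 0, "grip": 1}
    - {"translation": [30.1, -42.9, 0], "twist": 0, "grip": 1}
    - {"translation": [31, -53.7, 0], "twist": 0, "grip": 1}

```text
clock: 10.5
ee_pos: [0.5937, 0.0919, 0.1885]
eef_rot: [54.3, 89.7, 25.3]
contact_force: [3.1, 4.5, 3.4]
width: 0.0209
```

```bash
python3 st.py
python3 - <<'E'
from h import *
b=cap('scene')['img'][160:270,90:270]
s=cap('side')['img'][210:330,220:380]
cv2.imwrite('pics/p8.png',np.hstack([cv2.resize(b,(432,264)),cv2.resize(s,(352,264))]))
E
python3 tab.py 0 10 9 62
```

```text
10.5 [0.5937 0.0919 0.1885] r 0.0647 phi -0.0 f [3.1 4.5 3.4] Frad 3.1 Fres 4.5 w 0.020930348179635048
[np.float64(-0.9), np.float64(-10.8), 0] [np.float64(-3.7), np.float64(-21.2), 0] [np.float64(-8.3), np.float64(-31.0), 0] [np.float64(-14.5), np.float64(-39.9), 0] [np.float64(-22.1), np.float64(-47.5), 0] [np.float64(-31.0), np.float64(-53.7), 0] [np.float64(-40.8), np.float64(-58.3), 0] [np.float64(-51.2), np.float64(-61.1), 0] [np.float64(-62.0), np.float64(-62.0), 0]
```

View pics/p8.png

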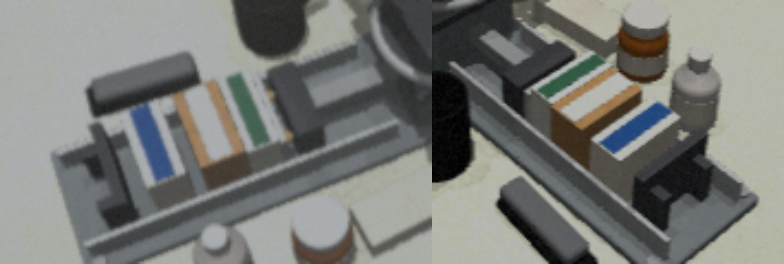

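Green and brown are together against the pusher at x≈300 px in the left picture. Gaps remain between brown and blue and between blue and the stop, roughly 30 to 45 mm in all. I'll continue.

step_arm:
  plan:
    - {"translation": [-0.9, -10.8, 0], "twist": 0, "grip": 1}
    - {"translation": [-3.7, -21.2, 0], "twist": 0, "grip": 1}
    - {"translation": [-8.3, -31, 0], "twist": 0, "grip": 1}
    - {"translation": [-14.5, -39.9, 0], "twist": 0, "grip": 1}
    - {"translation": [-22.1, -47.5, 0], "twist": 0, "grip": 1}
    - {"translation": [-31, -53.7, 0], "twist": 0, "grip": 1}
    - {"translation": [-40.8, -58.3, 0], "twist": 0, "grip": 1}
    - {"translation": [-51.2, -61.1, 0], "twist": 0, "grip": 1}
    - {"translation": [-62, -62, 0], "twist": 0, "grip": 1}

```text
clock: 11.5
ee_pos: [0.5305, 0.0287, 0.1885]
eef_rot: [11.0, 89.8, -18.0]
contact_force: [5.0, -0.3, 0.6]
width: 0.0209
```

```bash
python3 st.py
python3 - <<'E'
from h import *
c=cap('scene');cv2.imwrite('pics/sc9.png',c['img'])
cv2.imwrite('pics/p9.png',cv2.resize(c['img'][175:265,105:255],(800,480),interpolation=cv2.INTER_CUBIC))
E
python3 tab.py -90 5 18 62
```

```text
11.5 [0.5305 0.0287 0.1885] r 0.0634 phi -88.6 f [ 5.  -0.3  0.6] Frad 0.4 Fres 4.9 w 0.0208682276889938
[np.float64(-5.4), np.float64(0.2), 0] [np.float64(-10.8), np.float64(0.9), 0] [np.float64(-16.0), np.float64(2.1), 0] [np.float64(-21.2), np.float64(3.7), 0] [np.float64(-26.2), np.float64(5.8), 0] [np.float64(-31.0), np.float64(8.3), 0] [np.float64(-35.6), np.float64(11.2), 0] [np.float64(-39.9), np.float64(14.5), 0] [np.float64(-43.8), np.float64(18.2), 0] [np.float64(-47.5), np.float64(22.1), 0] [np.float64(-50.8), np.float64(26.4), 0] [np.float64(-53.7), np.float64(31.0), 0] [np.float64(-56.2), np.float64(35.8), 0] [np.float64(-58.3), np.float64(40.8), 0] [np.float64(-59.9), np.float64(46.0), 0] [np.float64(-61.1), np.float64(51.2), 0] [np.float64(-61.8), np.float64(56.6), 0] [np.float64(-62.0), np.float64(62.0), 0]
```

View pics/p9.png

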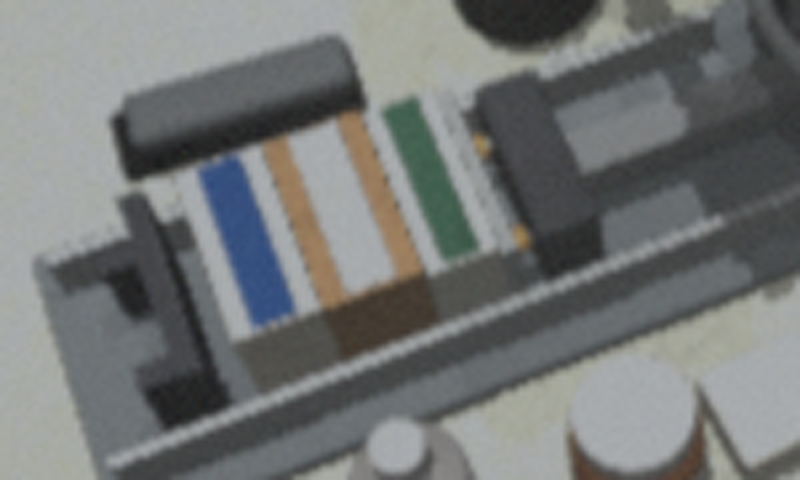

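All three cartons are together, with blue's edge at about (178,178). The stop's front edge is at about (150,195), so 10 to 16 mm remain, or roughly 50 to 75° of wheel. I'll approach slowly.

step_arm:
  plan:
    - {"translation": [-5.4, 0.2, 0], "twist": 0, "grip": 1}
    - {"translation": [-10.8, 0.9, 0], "twist": 0, "grip": 1}
    - {"translation": [-16, 2.1, 0], "twist": 0, "grip": 1}
    - {"translation": [-21.2, 3.7, 0], "twist": 0, "grip": 1}
    - {"translation": [-26.2, 5.8, 0], "twist": 0, "grip": 1}
    - {"translation": [-31, 8.3, 0], "twist": 0, "grip": 1}
    - {"translation": [-35.6, 11.2, 0], "twist": 0, "grip": 1}
    - {"translation": [-39.9, 14.5, 0], "twist": 0, "grip": 1}

```text
clock: 12.35
ee_pos: [0.4903, 0.0444, 0.1884]
eef_rot: [34.4, 89.9, 5.4]
contact_force: [6.6, -0.3, 1.2]
width: 0.0209
```

```bash
python3 st.py;python3 tab.py -130 2.5 20 62
```

```text
12.35 [0.4903 0.0444 0.1884] r 0.0613 phi -129.1 f [ 6.6 -0.3  1.2] Frad -3.9 Fres 5.4 w 0.020906645890647394
[np.float64(-2.0), np.float64(1.8), 0] [np.float64(-4.0), np.float64(3.7), 0] [np.float64(-5.9), np.float64(5.6), 0] [np.float64(-7.6), np.float64(7.6), 0] [np.float64(-9.3), np.float64(9.8), 0] [np.float64(-10.9), np.float64(11.9), 0] [np.float64(-12.4), np.float64(14.2), 0] [np.float64(-13.8), np.float64(16.5), 0] [np.float64(-15.1), np.float64(18.9), 0] [np.float64(-16.3), np.float64(21.3), 0] [np.float64(-17.4), np.float64(23.8), 0] [np.float64(-18.4), np.float64(26.3), 0] [np.float64(-19.3), np.float64(28.9), 0] [np.float64(-20.0), np.float64(31.4), 0] [np.float64(-20.7), np.float64(34.1), 0] [np.float64(-21.2), np.float64(36.7), 0] [np.float64(-21.6), np.float64(39.4), 0] [np.float64(-21.9), np.float64(42.1), 0] [np.float64(-22.1), np.float64(44.8), 0] [np.float64(-22.1), np.float64(47.5), 0]
```

step_arm:
  plan:
    - {"translation": [-2, 1.8, 0], "twist": 0, "grip": 1}
    - {"translation": [-4, 3.7, 0], "twist": 0, "grip": 1}
    - {"translation": [-5.9, 5.6, 0], "twist": 0, "grip": 1}
    - {"translation": [-7.6, 7.6, 0], "twist": 0, "grip": 1}

```text
clock: 12.75
ee_pos: [0.483, 0.052, 0.1885]
eef_rot: [35.0, 89.8, 6.0]
contact_force: [7.0, -0.7, 1.3]
width: 0.0207
```

```bash
python3 st.py;python3 tab.py -140 2.5 4 62
```

```text
12.75 [0.483  0.052  0.1885] r 0.061 phi -139.0 f [ 7.  -0.7  1.3] Frad -4.8 Fres 5.1 w 0.020656693240039093
[np.float64(-1.7), np.float64(2.1), 0] [np.float64(-3.3), np.float64(4.3), 0] [np.float64(-4.8), np.float64(6.5), 0] [np.float64(-6.2), np.float64(8.9), 0]
```

step_arm:
  plan:
    - {"translation": [-1.7, 2.1, 0], "twist": 0, "grip": 1}
    - {"translation": [-3.3, 4.3, 0], "twist": 0, "grip": 1}
    - {"translation": [-4.8, 6.5, 0], "twist": 0, "grip": 1}
    - {"translation": [-6.2, 8.9, 0], "twist": 0, "grip": 1}

```text
clock: 13.15
ee_pos: [0.4771, 0.0608, 0.1885]
eef_rot: [30.3, 89.8, 1.3]
contact_force: [7.4, -0.9, -0.6]
width: 0.0209
```

```bash
python3 st.py;python3 tab.py -150 2.5 4 62; python3 tab.py -160 2.5 4 62
```

```text
13.15 [0.4771 0.0608 0.1885] r 0.0606 phi -149.0 f [ 7.4 -0.9 -0.6] Frad -5.9 Fres 4.6 w 0.020940075699941264
[np.float64(-1.3), np.float64(2.4), 0] [np.float64(-2.5), np.float64(4.8), 0] [np.float64(-3.6), np.float64(7.3), 0] [np.float64(-4.6), np.float64(9.8), 0] [np.float64(-0.9), np.float64(2.6), 0] [np.float64(-1.6), np.float64(5.2), 0] [np.float64(-2.3), np.float64(7.8), 0] [np.float64(-2.8), np.float64(10.4), 0]
```

step_arm:
  plan:
    - {"translation": [-1, 2.4, 0], "twist": 0, "grip": 1}
    - {"translation": [-2, 4.8, 0], "twist": 0, "grip": 1}
    - {"translation": [-3, 7.3, 0], "twist": 0, "grip": 1}
    - {"translation": [-3.9, 9.8, 0], "twist": 0, "grip": 1}

```text
clock: 13.55
ee_pos: [0.473, 0.0701, 0.1884]
eef_rot: [13.2, 89.8, -15.8]
contact_force: [7.0, -2.8, -0.9]
width: 0.0211
```

```bash
python3 st.py
```

```text
13.55 [0.473  0.0701 0.1884] r 0.0601 phi -158.7 f [ 7.  -2.8 -0.9] Frad -5.5 Fres 5.2 w 0.021080652493618988
```

step_arm:
  plan:
    - {"translation": [-0.7, 2.6, 0], "twist": 0, "grip": 1}
    - {"translation": [-1.2, 5.2, 0], "twist": 0, "grip": 1}
    - {"translation": [-1.7, 7.8, 0], "twist": 0, "grip": 1}
    - {"translation": [-2, 10.4, 0], "twist": 0, "grip": 1}

```text
clock: 13.95
ee_pos: [0.4706, 0.0798, 0.1885]
eef_rot: [-21.7, 89.8, -50.8]
contact_force: [5.2, -5.7, 1.4]
width: 0.0209
```

```bash
python3 st.py; python3 tab.py -170 2.5 4 62
python3 - <<'E'
from h import *
c=cap('scene')
cv2.imwrite('pics/p10.png',cv2.resize(c['img'][175:265,105:255],(800,480),interpolation=cv2.INTER_CUBIC))
E
```

```text
13.95 [0.4706 0.0798 0.1885] r 0.0597 phi -168.2 f [ 5.2 -5.7  1.4] Frad -4.0 Fres 6.6 w 0.020877740622143277
[np.float64(-0.4), np.float64(2.7), 0] [np.float64(-0.7), np.float64(5.4), 0] [np.float64(-0.9), np.float64(8.1), 0] [np.float64(-0.9), np.float64(10.8), 0]
```

View pics/p10.png

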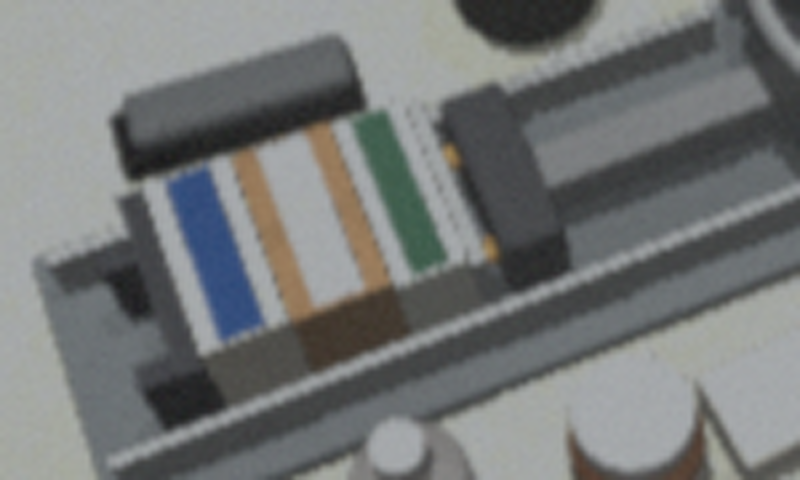

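The row is now closed on the stop. Resistance is up by about 1.7 N, so contact was near φ≈-159°, and the half-way squeeze is at φ≈-183°.

step_arm:
  plan:
    - {"translation": [-0.2, 2.7, 0], "twist": 0, "grip": 1}
    - {"translation": [-0.4, 5.4, 0], "twist": 0, "grip": 1}
    - {"translation": [-0.5, 8.1, 0], "twist": 0, "grip": 1}

```text
clock: 14.3
ee_pos: [0.4698, 0.0874, 0.1884]
eef_rot: [-43.6, 89.8, -72.7]
contact_force: [3.7, -6.7, 2.7]
width: 0.0208
```

```bash
python3 st.py
```

```text
14.3 [0.4698 0.0874 0.1884] r 0.0594 phi -175.5 f [ 3.7 -6.7  2.7] Frad -3.2 Fres 7.0 w 0.020750731329120756
```

step_arm:
  plan:
    - {"translation": [0, 2.7, 0], "twist": 0, "grip": 1}
    - {"translation": [0.1, 5.4, 0], "twist": 0, "grip": 1}
    - {"translation": [0.3, 8.1, 0], "twist": 0, "grip": 1}

```text
clock: 14.6
ee_pos: [0.4699, 0.095, 0.1884]
eef_rot: [-54.2, 89.7, -83.3]
contact_force: [2.3, -8.6, 1.9]
width: 0.0208
```

```bash
python3 st.py
```

```text
14.6 [0.4699 0.095  0.1884] r 0.0592 phi 177.1 f [ 2.3 -8.6  1.9] Frad -2.8 Fres 8.5 w 0.020798753928448908
```

step_arm:
  plan:
    - {"translation": [0, 0, 0], "twist": 7, "grip": 1}
    - {"translation": [0, 0, 0], "twist": 14, "grip": 1}
    - {"translation": [0, 0, 0], "twist": 21, "grip": 1}
    - {"translation": [0, 0, 0], "twist": 26, "grip": 1}
    - {"translation": [0, 0, 0], "twist": 26, "grip": 1}
    - {"translation": [0, 0, 0], "twist": 26, "grip": 1}
  grip_force: 20

```text
clock: 15.2
ee_pos: [0.47, 0.0963, 0.1884]
eef_rot: [-56.9, 89.9, -60.1]
contact_force: [3.3, -3.9, 1.5]
width: 0.0207
```

```bash
python3 st.py
python3 - <<'E'
from h import *
from scipy.spatial.transform import Rotation as Ro
s=manip.sense();R=Ro.from_euler('xyz',s['eef_rot'],degrees=True).as_matrix()
print(np.degrees(np.arctan2(R[1,1],R[0,1])),s['ft_torque'])
E
```

```text
15.2 [0.47   0.0963 0.1884] r 0.0592 phi 175.9 f [ 3.3 -3.9  1.5] Frad -3.6 Fres 3.7 w 0.020725978338315108
86.81946476662004 [-0.71732935 -0.69951031  0.00889019]
```

step_arm:
  plan:
    - {"translation": [7, -0.5, -0.5], "twist": 0, "grip": 1}
    - {"translation": [15, -1.1, -2.1], "twist": 0, "grip": 1}
    - {"translation": [22.7, -1.6, -4.8], "twist": 0, "grip": 1}
    - {"translation": [30, -2.1, -8.4], "twist": 0, "grip": 1}
    - {"translation": [37, -2.6, -13], "twist": 0, "grip": 1}
    - {"translation": [43.1, -3, -18.5], "twist": 0, "grip": 1}
    - {"translation": [48.6, -3.4, -24.6], "twist": 0, "grip": 1}
    - {"translation": [53.2, -3.7, -31.5], "twist": 0, "grip": 1}
    - {"translation": [56.8, -4, -38.9], "twist": 0, "grip": 1}

```text
clock: 16.1
ee_pos: [0.527, 0.0923, 0.1508]
eef_rot: [-38.1, 89.9, -41.2]
contact_force: [0.9, -5.1, 9.6]
width: 0.0209
```

```bash
python3 st.py
```

```text
16.1 [0.527  0.0923 0.1508] r 0.002 phi 172.1 f [ 0.9 -5.1  9.6] Frad -1.6 Fres 4.9 w 0.0209312127101152
```

step_arm:
  plan:
    - {"translation": [2.7, -0.2, -7.8], "twist": 0, "grip": 1}
    - {"translation": [4.3, -0.3, -15.9], "twist": 0, "grip": 1}
    - {"translation": [4.8, -0.4, -22], "twist": 0, "grip": 1}
    - {"translation": [4.8, -0.4, -24], "twist": 0, "grip": 1}
    - {"translation": [4.8, -0.4, -24], "twist": 0, "grip": 1}
    - {"translation": [4.8, -0.4, -24], "twist": 0, "grip": 1}

```text
clock: 16.7
ee_pos: [0.5317, 0.0916, 0.1262]
eef_rot: [-60.9, 89.9, -64.1]
contact_force: [2.7, -5.4, 5.1]
width: 0.0209
```

```bash
python3 st.py
```

```text
16.7 [0.5317 0.0916 0.1262] r 0.0027 phi -9.2 f [ 2.7 -5.4  5.1] Frad 3.5 Fres -4.9 w 0.02088404656027866
```

step_arm:
  plan:
    - {"translation": [0.5, -0.8, -2], "twist": 0, "grip": 1}
    - {"translation": [0.5, -0.8, -2.5], "twist": 0, "grip": 1}
    - {"translation": [0.5, -0.8, -2.5], "twist": 0, "grip": 1}
    - {"translation": [0.5, -0.8, 0], "twist": 0, "grip": -0.3}
    - {"translation": [0.5, -0.8, 0], "twist": 0, "grip": -1}
    - {"translation": [0.5, -0.8, 5], "twist": 0, "grip": -1}
    - {"translation": [0.5, -0.8, 40], "twist": 0, "grip": -1}
    - {"translation": [0.5, -0.8, 80], "twist": 0, "grip": -1}
    - {"translation": [0.5, -0.8, 120], "twist": 0, "grip": -1}
    - {"translation": [0.5, -0.8, 120], "twist": 0, "grip": -1}
    - {"translation": [0.5, -0.8, 120], "twist": 0, "grip": -1}

```text
clock: 17.8
ee_pos: [0.5321, 0.0921, 0.2465]
eef_rot: [15.2, 89.9, 12.2]
contact_force: [-0.3, -0.1, -0.6]
width: 0.0854
```

```bash
python3 st.py
python3 - <<'E'
from h import *
w=cap('wrist')['img'];s=cap('side')['img'];c=cap('scene')['img']
f=lambda i,x,y,W,h,s:cv2.resize(i[y:y+h,x:x+W],s,interpolation=cv2.INTER_CUBIC)
cv2.imwrite('pics/p11.png',np.vstack([np.hstack([f(w,130,80,240,180,(400,300)),f(s,180,160,100,75,(400,300))]),np.hstack([f(c,130,180,100,75,(400,300)),f(s,240,210,120,90,(400,300))])]))
E
```

```text
17.8 [0.5321 0.0921 0.2465] r 0.0031 phi 1.6 f [-0.3 -0.1 -0.6] Frad -0.3 Fres -0.1 w 0.08538551306543866
```

View pics/p11.png

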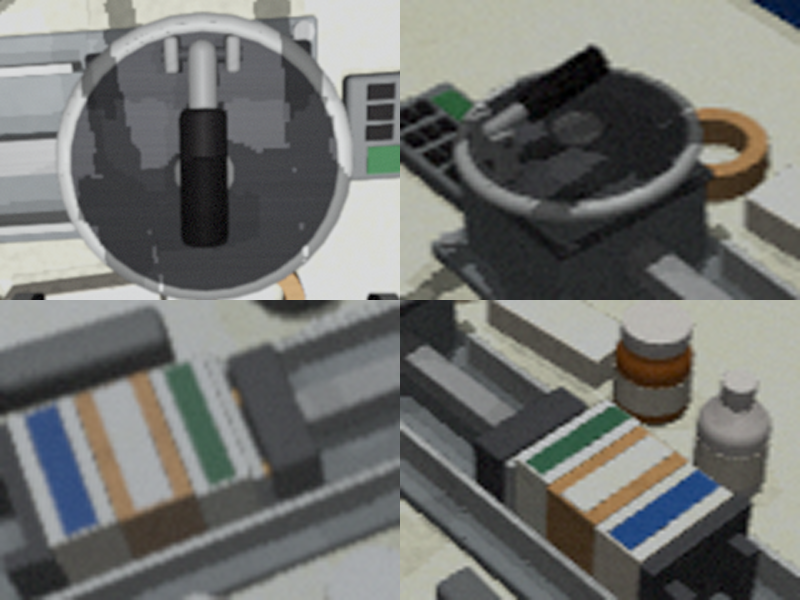

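The wheel held and the row is closed. The side view shows the handle tip at about (600,60) in the crop, so I'll check whether it is level.

Run:
```python
from h import *
b=cap('side');w=cap('wrist')
h=np.array([.467,.0963,.141])
for th in(0,5,10,15,20):
    t=np.radians(th);p=h+.086*np.array([np.cos(t)*.9976,-np.cos(t)*.07,np.sin(t)]);q=proj(b,p)
    print(th,((q-[180,160])*4+[400,0]).round(),((proj(w,p)-[130,80])/.6).round())
print(((proj(b,h)-[180,160])*4+[400,0]).round(),((proj(w,h)-[130,80])/.6).round())
```

```text
0 [604.  82.] [205. 238.]
5 [603.  72.] [205. 243.]
10 [601.  63.] [205. 247.]
15 [599.  55.] [205. 250.]
20 [595.  46.] [205. 252.]
[488. 130.] [208.  56.]
```

It reads about 10° up, which is near the 0.15 rad limit. I'll press the sleeve end down gently with closed fingers.

step_arm:
  plan:
    - {"translation": [8, -1, 0], "twist": 0, "grip": 1}
    - {"translation": [8, -1, 0], "twist": 0, "grip": 1}
    - {"translation": [8, -1, 0], "twist": 0, "grip": 1}
    - {"translation": [8, -1, 0], "twist": 0, "grip": 1}
    - {"translation": [8, -1, 0], "twist": 0, "grip": 1}
    - {"translation": [8, -1, -30], "twist": 0, "grip": 1}
    - {"translation": [8, -1, -55], "twist": 0, "grip": 1}
    - {"translation": [8, -1, -70], "twist": 0, "grip": 1}
    - {"translation": [8, -1, -78], "twist": 0, "grip": 1}
    - {"translation": [8, -1, -83], "twist": 0, "grip": 1}
    - {"translation": [8, -1, -87], "twist": 0, "grip": 1}
    - {"translation": [8, -1, -90], "twist": 0, "grip": 1}
    - {"translation": [8, -1, -92], "twist": 0, "grip": 1}

```text
clock: 19.35
ee_pos: [0.5401, 0.0909, 0.1541]
eef_rot: [9.5, 89.9, 6.5]
contact_force: [0.6, 0.3, -0.0]
width: -0.0001
```

```bash
python3 st.py
```

```text
19.35 [0.5401 0.0909 0.1541] r 0.0111 phi -5.7 f [ 0.6  0.3 -0. ] Frad 0.6 Fres 0.3 w -0.00012185020452748545
```

step_arm:
  plan:
    - {"translation": [0, 0, -1], "twist": 0, "grip": 1}
    - {"translation": [0, 0, -2], "twist": 0, "grip": 1}
    - {"translation": [0, 0, -3], "twist": 0, "grip": 1}
    - {"translation": [0, 0, -3], "twist": 0, "grip": 1}

```text
clock: 19.75
ee_pos: [0.54, 0.0909, 0.1513]
eef_rot: [8.6, 89.9, 5.6]
contact_force: [0.6, -0.8, 4.0]
width: -0.0002
```

It meets firm resistance at z=0.1513 (flat should be 0.152), so it's on its stop. Now I retreat and check.

step_arm:
  plan:
    - {"translation": [0, 0, 20], "twist": 0, "grip": 1}
    - {"translation": [0, 0, 60], "twist": 0, "grip": 1}
    - {"translation": [0, 0, 96], "twist": 0, "grip": 1}
    - {"translation": [0, 0, 96], "twist": 0, "grip": -1}
    - {"translation": [0, 0, 96], "twist": 0, "grip": -1}
    - {"translation": [0, 0, 96], "twist": 0, "grip": -1}
    - {"translation": [0, 0, 96], "twist": 0, "grip": -1}
    - {"translation": [0, 0, 96], "twist": 0, "grip": -1}

```text
clock: 20.55
ee_pos: [0.5393, 0.0908, 0.2449]
eef_rot: [-171.0, 89.9, -173.9]
contact_force: [-0.6, -0.6, 0.0]
width: 0.0722
```

```bash
python3 st.py
python3 - <<'E'
from h import *
w=cap('wrist')['img'];s=cap('side')['img'];c=cap('scene')['img']
f=lambda i,x,y,W,h,s:cv2.resize(i[y:y+h,x:x+W],s,interpolation=cv2.INTER_CUBIC)
cv2.imwrite('pics/p12.png',np.vstack([np.hstack([f(w,130,80,240,180,(400,300)),f(s,180,160,100,75,(400,300))]),np.hstack([f(c,130,180,100,75,(400,300)),f(c,90,120,280,210,(400,300))])]))
E
```

```text
20.55 [0.5393 0.0908 0.2449] r 0.0103 phi -6.5 f [-0.6 -0.6  0. ] Frad -0.5 Fres -0.6 w 0.07221969556913713
```

View pics/p12.png

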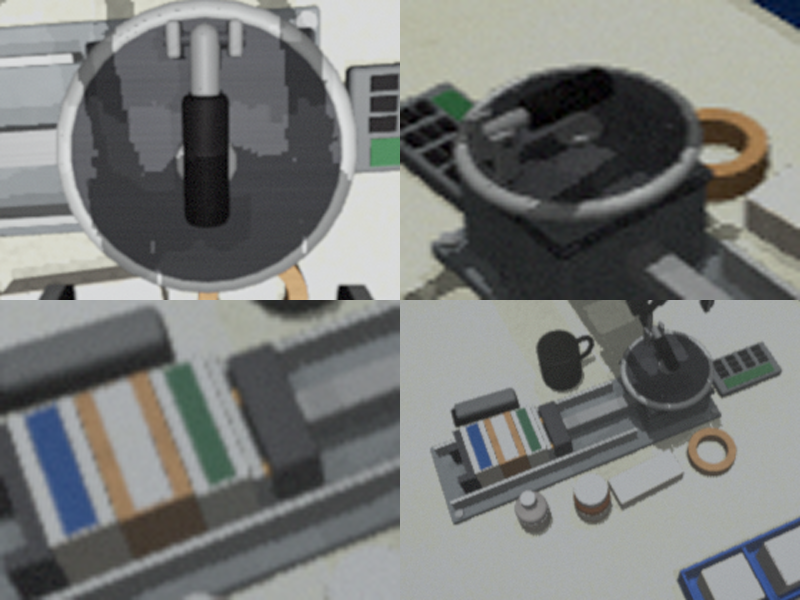

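The handle now lies lower: its tip in the side crop is at about (605,80), where a flat handle should be (604,82). The row is closed, the hinge hasn't moved, the bystanders are in place and the tool is free. I'm handing in.

```bash
python3 -c "
from h import *
print(manip.finish_job())"
```

```text
the job is handed in; nothing more can be done
None
```

I swung the handle out, cranked the wheel clockwise about 1.4 turns until the row closed on the stop plate, then folded the handle flat and handed the job in at about 20.6 s.

**Grip:** Contact came at about -159° of wheel angle, and I turned about 24° past it, roughly half the spring travel. The turning force rose from about 4.9 N to 8.5 N (about 8 N expected at half squeeze), so I estimate the row is gripped at about 20 N. I inferred that force from the turning force and wheel angle; nothing measured it directly.

**What went wrong on the way:**
- At 20 N grip the sleeve slid to the edge of the pads about half a turn in. I let go, re-centred on the handle and gripped at 50 N, and it held from there.
- After the first fold the handle still stood about 10° up. I pressed the sleeve end down with closed fingers.

**Last checks:**
- **Handle:** it met firm resistance at 151 mm (152 mm expected when flat), and the side view shows the tip where a flat handle should be.
- **Row and bystanders:** the cartons looked closed up against the stop, and the bystanders I could see looked unmoved.
- **Wheel and tool:** the hinge had not visibly moved after release, and the tool was clear and read no contact force.

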